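# Bring up the backup power units on the coffee table

### The arm

A 6-joint arm with a two-finger parallel gripper is mounted at the origin on the work surface. World frame = base frame: x ahead of the robot, y to its left, z up, the work surface at z = 0. Lengths are in m, angles in rad, forces in N, time in s.
With the tool pointing down it reaches from about 0.325 to 0.9 m from the base axis. Payload 6.1 kg.
Tool frame: the origin (TCP) lies between the finger pads; the fingertips stand ahead of it and the grasp point (between the pads) is the TCP (ctrl.nose_length is the z of the fingertips in the tool frame, in m); z points along the fingers, y is the line along which they close (so a half turn about z gives the same grasp; the last joint's range is limited). The gripper opens to 87 mm and grips with 3 to 60 N. Pads are 19 mm wide; open, the fingers measure 117 mm over their backs; the gripper's body (75 mm by 190 mm) begins 51 mm behind the grasp point.
Start: joints at [-1.451, 0.22, 1.526, -0, 1.395, -0.126], TCP at [0.152, -0.606, 0.242] pointing down, gripper open.
Joint ranges: [-2.98, 2.98], [-0.91, 2.08], [0.09, 2.57], [-1.24, 4.39], [0.2, 2.65], [-2.68, 2.68]. Speed limits (rad/s): [2.57, 2.57, 3.01, 3.14, 3.14, 3.14].

### API

Orientations are given as a rotation vector (axis times angle).
In Python, from bench import ctrl gives the robot as it stands. Calls block until the motion is done:
- ctrl.move_to(position, orientation): joint-space move of the TCP to a pose.
- ctrl.move_linear(position, frame=None, rate=0.15): straight line of the TCP; frame=None keeps the orientation; rate is the mean speed in m/s.
- ctrl.move_joints(angles): joint-space move.
- ctrl.let_go() and ctrl.clamp(): open the fingers fully, or close them until they stop; the grip force is fixed at half the most.
- ctrl.wait(seconds).
- ctrl.inverse_kinematics(position, orientation): joint angles nearest the present ones, or None.
- ctrl.grab_frame(name): name is "scene" or "side" or "wrist"; returns a dict with "img" (420x560x3 uint8, red, green, blue), "mtx" (3x3 intrinsics, pixels), "rvec" (rotation vector, rad) and "tvec" (3), from world to camera coordinates, as OpenCV has them. Camera axes: x right, y down, z forward; pixel columns grow to the right and rows downward; lengths in m; the calibration is good to about 2 mm. The wrist camera is an equidistant fisheye: a pixel r from the principal point sees the ray r / f radians off the axis. A picture is of the moment at which its call begins. There is no depth.
A pose or a line that the arm cannot do raises ctrl.Unreachable and nothing moves.
- ctrl.hand_in(): hands the job in; it is judged then, once.
Readings, each from a call of its own:
- ctrl.current_time_s(): time.
- ctrl.current_qpos(): joint angles.
- ctrl.current_dq(): joint speeds.
- ctrl.current_joint_torque(): joint torques, N m.
- ctrl.current_position(): TCP position.
- ctrl.current_ee_rot(): TCP orientation.
- ctrl.current_ft_force(): force on the tool from outside, world axes, zero at the start.
- ctrl.current_moment(): the same for the moment, N m.
- ctrl.current_gripper_width(): opening from 0.0 (shut) to 1.0 (fully open).
- ctrl.current_grasp_force(): force on a finger pad.
Only numpy, scipy, OpenCV 4.12 (cv2) and the standard library are available. Lean on these libraries where they do the work, as an engineer would, in place of code of your own. Each camera call takes 0.05 s, during which the arm holds its last target. There are 200 camera calls.

### The job

The mains is out: bring up the two backup power units on the coffee table. First push in the long isolator handle of the battery unit, turn it clockwise from OFF to ON while it is in, and let it spring out again locked at ON; then twist the start knob of the other unit clockwise to its stop, hold it there for half a second, and let it spring back. Leave the remotes and the mug where they are.

Things in the scene. Friction and masses are not known exactly. Their poses are not given: they have to be found in the camera images.
- battery_unit: Grey box fixed on the table, 200 mm wide (y), 224 deep (x), 165 high, front 50 mm high; stands left or right. Origin: centre of its underside; its front (-x) looks to the robot within 0.3 rad. Its upper front is a flat aluminium face, 200 x 200 mm, 35 deg from level, falling towards the front. It has the long isolator handle with pointer nose.
- isolator_centre (a point): Fixed point at the middle of the battery unit's face, on its surface, on the isolator's axis. x: up the slope; y: to the left seen from the front; z: outward normal. On the face a raised ring marks OFF (0.7 rad counter-clockwise of x), a raised line ON (0.7 rad clockwise of x).
- isolator_grip (a point): On the isolator's axis, moves with it; 40 mm off the face when out. x along the bar to its nose, z outward. Black bar 20 wide, 30 tall (21 to 51 mm off the face), from 45 mm behind to 40 mm ahead of the axis, then a 10 mm wide nose to 66 mm. The bar stands on a round skirt 84 mm across, top 21 mm off the face, which fingertips may press.
- isolator (a joint): Turn of the isolator handle (rad): 0 at OFF, grows clockwise to 1.4 at ON (stop). While the handle is out it is locked at OFF or ON; it turns only while pushed in.
- isolator_push (a joint): How far the isolator is pushed in along the normal (m): 0 out, 0.012 at the stop. The spring takes 8 N at first, 14 N at the stop. Push in more than 10 mm to turn; between OFF and ON it stays about 10 mm in by itself, at ON it springs out when let go.
- inverter_unit: Fixed grey box like the battery unit in shape, size, origin and axes, standing beside it, on the other side. Its sloping face has the short round start knob.
- start_centre (a point): Fixed point at the middle of the inverter unit's face, on its surface, on the knob's axis. x: up the slope; y: to the left seen from the front; z: outward normal. The start knob: black disc 70 mm across, top 18 mm off the face, with a bar across it 70 long, 16 wide, 30 tall (18 to 48 mm off the face). It does not push in.
- start_grip (a point): On the start knob's axis, 37 mm off the face, turns with the knob: x along the bar, z outward. The bar lies 0.5 rad counter-clockwise of the face's x at rest, 0.5 rad clockwise of it at the stop.
- start_knob (a joint): Turn of the start knob (rad): 0 at rest, grows clockwise to 1.0 at the stop; its spring takes 0.08 to 0.25 N m and returns it.
- remote_long: Black remote control, 200 x 52 x 22 mm, loose on the table, origin at the centre of its underside, x along it. Not to be moved.
- remote_short: Black remote control, 150 x 45 x 20 mm, as above. Not to be moved.
- remote_silver: Silver remote control, 180 x 55 x 24 mm, as above. Not to be moved.
- mug: White mug, 80 mm across, 90 mm tall, between the units, origin at the centre of its underside, handle at +y. Not to be moved.

How it is judged:
By the outcome, as a careful person would: the job done as asked, in the order asked, and still so for the second after the job is handed in, with the robot touching nothing.
It also fails if it takes over 54 s, if anything falls off the work surface, if the arm or the gripper's body presses on something with over 40 N, if the wrist force passes 120 N, or if a joint passes its speed limit or range.

## Working session

There is one attempt and no reset: what is moved stays moved. The work goes in short steps, each a Python script; the robot and the scene stay as the last script left them, time stands still between calls to the robot, and variables do not carry over. Pictures are saved under pics/ and viewed, at most 10 in all, crops included, and the job is handed in when it is done.

```bash
mkdir -p pics; ls
python3 - <<'E'
from bench import ctrl
import cv2
for n in ("scene","side"):
    f=ctrl.grab_frame(n); cv2.imwrite(f"pics/{n}0.png",f["img"][:,:,::-1])
    print(n,f["mtx"].tolist(),f["rvec"],f["tvec"])
print(ctrl.nose_length,ctrl.current_time_s())
E
```

```text
pics
scene [[390.661265477318, 0.0, 278.25864937128955], [0.0, 390.661265477318, 206.63509113558118], [0.0, 0.0, 1.0]] [ 2.0311885   1.05991924 -0.48129173] [-0.34467183 -0.19793209  1.53995148]
side [[459.63113183886753, 0.0, 269.5329468881215], [0.0, 459.63113183886753, 203.62551569936176], [0.0, 0.0, 1.0]] [ 0.1544556  -2.72652897  1.39118603] [0.564126   0.11967875 1.2110126 ]
0.019 0.1
```

View pics/scene0.png

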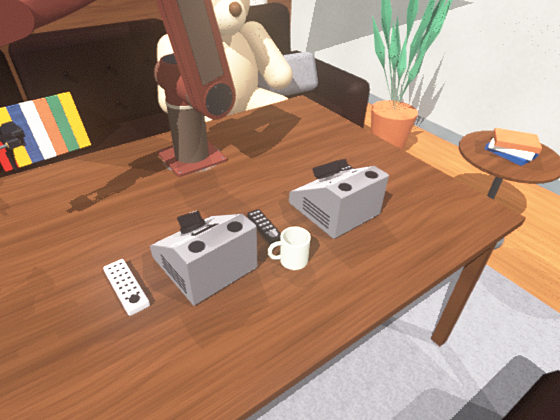

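View pics/side0.png

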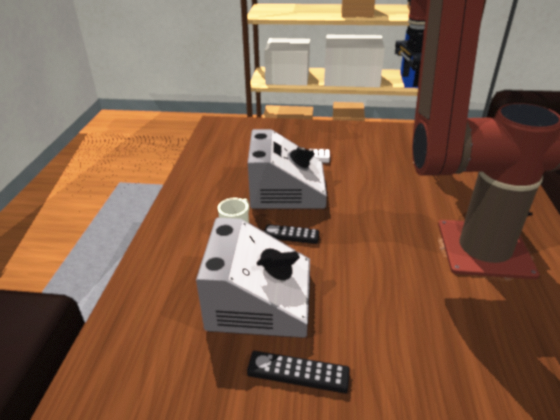

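```bash
cat > h.py <<'E'
import numpy as np, cv2
from scipy.optimize import least_squares
from scipy.spatial.transform import Rotation as R
V={}
for s,y in (('l',.1),('r',-.1)):
    for k,x,z in (('fb',-.112,0),('ft',-.112,.05),('st',.0518,.1647),('rt',.112,.1647),('rb',.112,0)):
        V[k+s]=np.array([x,y,z])
def world(p,P):
    c,s=np.cos(p[2]),np.sin(p[2]); P=np.atleast_2d(P)
    return np.c_[c*P[:,0]-s*P[:,1]+p[0], s*P[:,0]+c*P[:,1]+p[1], P[:,2]]
def proj(f,P,wrist=False):
    P=np.asarray(P,float).reshape(-1,1,3)
    if wrist: return cv2.fisheye.projectPoints(P,f["rvec"],f["tvec"],f["mtx"],np.zeros(4))[0][:,0]
    return cv2.projectPoints(P,f["rvec"],f["tvec"],f["mtx"],None)[0][:,0]
def fit(obs,p0):
    # obs: list of (frame,wrist,{name or xyz:(u,v)},weight)
    def res(p): return np.concatenate([w*(proj(f,world(p,[V[k] if isinstance(k,str) else k for k in d]),wr)-np.array(list(d.values()))).ravel() for f,wr,d,w in obs])
    s=least_squares(res,p0,loss='soft_l1'); return s.x,res(s.x).reshape(-1,2)
def overlay(f,img,p,sc,u0,v0,wrist=False):
    E=[a+s for s in 'lr' for a in ()]
    ks=['fb','ft','st','rt','rb']
    ed=[(ks[i]+s,ks[(i+1)%5]+s) for i in range(5) for s in 'lr']+[(k+'l',k+'r') for k in ks]
    for a,b in ed:
        q=proj(f,world(p,[V[a]+(V[b]-V[a])*t for t in np.linspace(0,1,9)]),wrist)
        q=((q-[u0,v0]+.5)*sc).astype(int); cv2.polylines(img,[q.reshape(-1,1,2)],False,(0,0,255),1)
def crop(f,u0,v0,w,h,sc,p=None,wrist=False):
    im=cv2.resize(f["img"][v0:v0+h,u0:u0+w,::-1],None,fx=sc,fy=sc,interpolation=cv2.INTER_CUBIC).copy()
    if p is not None: overlay(f,im,p,sc,u0,v0,wrist)
    for u in range((u0+9)//10*10,u0+w,10): cv2.putText(im,str(u),(int((u-u0+.5)*sc)-8,9),0,.3,(0,255,255),1); cv2.line(im,(int((u-u0+.5)*sc),10),(int((u-u0+.5)*sc),14),(0,255,255),1)
    for v in range((v0+9)//10*10,v0+h,10): cv2.putText(im,str(v),(0,int((v-v0+.5)*sc)+3),0,.3,(0,255,255),1)
    return im
def face(p):
    "pose of face centre: R, origin"
    Rz=R.from_euler('z',p[2]); x=np.array([np.cos(.6109),0,np.sin(.6109)]); y=np.array([0,1.,0]); z=np.cross(x,y)
    return Rz.as_matrix()@np.c_[x,y,z], world(p,[(-.112+.0518)/2,0,(.05+.1647)/2])[0]
E
python3 - <<'E'
from h import *; from bench import ctrl
import pickle
fs,fd=ctrl.grab_frame("scene"),ctrl.grab_frame("side")
pickle.dump((fs,fd),open('f0.pkl','wb'))
b,r=fit([(fs,0,{'rbr':(340,235),'rbl':(382,205),'rtr':(331,190),'rtl':(387,168)},1),(fd,0,{'rbl':(204,328),'fbl':(306,333),'ftl':(309,307),'ftr':(309,258),'rtr':(209,222)},1)],[.6,.2,0]);print(b,r.round(1).tolist())
i,r2=fit([(fs,0,{'rbr':(197,302),'rbl':(258,262),'rtr':(184,253),'rtl':(255,217)},1),(fd,0,{'rbl':(250,205),'fbl':(326,207),'ftl':(323,187),'rtr':(250,133)},1)],[.6,-.2,0]);print(i,r2.round(1).tolist())
A=np.hstack([crop(fd,190,215,133,125,3,b),crop(fs,275,145,133,125,3,b)]); cv2.imwrite('pics/b1.png',A)
A=np.hstack([crop(fd,235,115,133,105,3,i),crop(fs,145,205,133,105,3,i)]); cv2.imwrite('pics/i1.png',A)
E
```

```text
[0.56453378 0.24078777 0.10473262] [[-2.7, 6.3], [-4.1, 9.1], [13.3, 8.0], [0.8, 4.3], [1.6, 7.7], [2.3, 2.9], [-0.1, 13.7], [-4.1, -1.8], [0.6, -2.1]]
[ 0.53763002 -0.21820391  0.14090902] [[-0.3, 4.2], [-1.4, 4.4], [4.8, 7.9], [0.9, 4.9], [1.9, 6.9], [1.2, 2.8], [5.1, 9.0], [0.5, -1.9]]
```

View pics/b1.png

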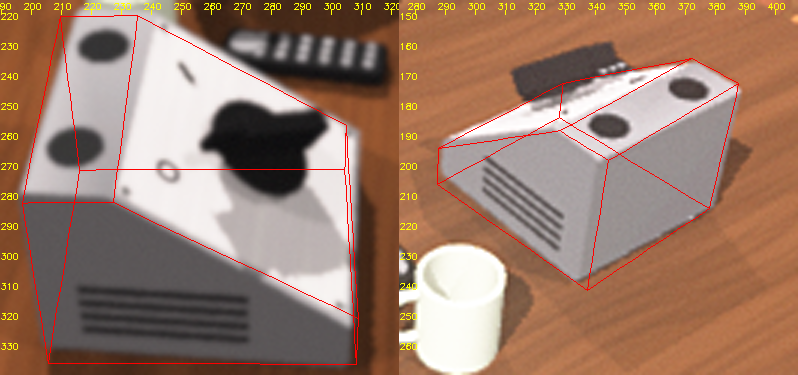

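View pics/i1.png

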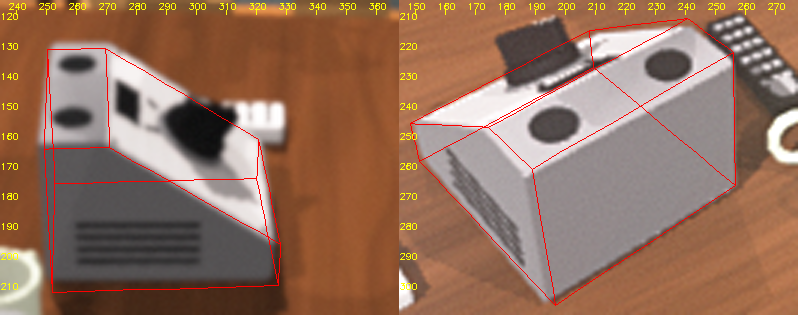

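```bash
cat >> h.py <<'E'
def pose(p,h,a,flip=0):
    "tool pose at height h over face, tool x at angle a (ccw about normal from face x)"
    F,o=face(p); xt=F@[np.cos(a+flip*np.pi),np.sin(a+flip*np.pi),0]; zt=-F[:,2]
    return o+F[:,2]*h, R.from_matrix(np.c_[xt,np.cross(zt,xt),zt]).as_rotvec()
E
python3 - <<'E'
from h import *; from bench import ctrl
import pickle
fs,fd=pickle.load(open('f0.pkl','rb'))
b,r=fit([(fs,0,dict(rbr=(334.5,238.2),rtr=(343.8,197.8),rtl=(387.5,172.5),stl=(372.2,164.5),rbl=(377.8,215.5),ftr=(288.5,193.5),fbr=(287.5,205.5)),1),
 (fd,0,dict(rbl=(205.2,331.2),fbl=(306.8,336.2),ftl=(306.8,323.2),stl=(228.2,281.2),rtl=(197.5,279.2),rtr=(209.5,220.5),str=(236.2,219.2),ftr=(308.5,257.8)),1)],[.56,.24,.1]);print(b,r.round(1).tolist())
i,r=fit([(fs,0,dict(rbr=(194.2,305.5),rtr=(189.2,261.2),rtl=(255.5,223.5),rbl=(255.8,266.2),stl=(242.2,211.2),str=(173.8,246.2),ftr=(149.8,246.5),fbr=(152.5,257.8)),1),
 (fd,0,dict(rbl=(251.2,207.5),fbl=(326.2,209.2),ftl=(326.5,196.2),stl=(271.8,163.5),rtl=(247.2,162.8),rtr=(250.5,129.2),str=(270.2,129.8),ftr=(320.5,160.5)),1)],[.54,-.22,.1]);print(i,r.round(1).tolist())
pickle.dump((b,i),open('p.pkl','wb'))
for n,p,a0,a1 in (('b',b,.7,-.7),('i',i,.5,-.5)):
    for fl in (0,1):
        for h,a in ((.2,a0),(.15,a0),(.03,a0),(.03,a1),(.15,a1)):
            q=ctrl.inverse_kinematics(*pose(p,h,a,fl)); print(n,fl,h,a,None if q is None else np.round(q,2))
E
```

```text
[0.56390636 0.24020598 0.07587672] [[1.1, 3.0], [-1.4, 0.1], [0.2, 0.6], [-0.1, 0.0], [-0.0, -0.6], [-0.8, -0.4], [-0.4, -0.5], [-0.4, 3.1], [0.5, 0.7], [1.1, -1.5], [-1.9, 0.2], [-1.4, 1.6], [1.9, -1.6], [0.8, 0.1], [-2.1, -0.8]]
[ 0.53888728 -0.21855709  0.12224654] [[1.5, 1.2], [-1.5, 0.1], [0.4, -0.5], [0.9, 1.3], [-1.1, 0.3], [-0.1, 0.9], [-1.2, -1.2], [-0.6, 0.2], [-0.3, 3.9], [0.1, 0.9], [0.6, 0.1], [-1.9, -0.1], [0.9, 1.0], [0.2, 1.5], [-0.2, 0.5], [0.5, 0.7]]
b 0 0.2 0.7 [ 0.49 -0.59  2.28 -0.3   0.91  1.41]
b 0 0.15 0.7 [ 0.46 -0.47  2.29 -0.31  0.78  1.41]
b 0 0.03 0.7 [ 0.39 -0.13  2.23 -0.39  0.49  1.48]
b 0 0.03 -0.7 None
b 0 0.15 -0.7 None
b 1 0.2 0.7 [ 0.49 -0.59  2.28 -0.3   0.91 -1.73]
b 1 0.15 0.7 [ 0.46 -0.47  2.29 -0.31  0.78 -1.73]
b 1 0.03 0.7 [ 0.39 -0.13  2.23 -0.39  0.49 -1.66]
b 1 0.03 -0.7 [ 0.39 -0.13  2.23 -0.39  0.49 -0.26]
b 1 0.15 -0.7 [ 0.46 -0.47  2.29 -0.31  0.78 -0.33]
i 0 0.2 0.5 [-1.12 -0.54  2.25  0.61  1.27 -0.31]
i 0 0.15 0.5 [-1.04 -0.44  2.27  0.62  1.13 -0.31]
i 0 0.03 0.5 [-0.88 -0.15  2.25  0.72  0.82 -0.37]
i 0 0.03 -0.5 [-0.88 -0.15  2.25  0.72  0.82  0.63]
i 0 0.15 -0.5 [-1.04 -0.44  2.27  0.62  1.13  0.69]
i 1 0.2 0.5 None
i 1 0.15 0.5 None
i 1 0.03 0.5 None
i 1 0.03 -0.5 [-0.88 -0.15  2.25  0.72  0.82 -2.51]
i 1 0.15 -0.5 [-1.04 -0.44  2.27  0.62  1.13 -2.45]
```

Run:
```python
from h import *; from bench import ctrl
import pickle
b,i=pickle.load(open('p.pkl','rb'))
ctrl.move_to(*pose(i,.2,.5,0)); ctrl.wait(.2)
f1=ctrl.grab_frame("wrist"); print(ctrl.current_time_s(),ctrl.current_position(),pose(i,.2,.5)[0])
ctrl.move_to(*pose(b,.2,.7,1)); ctrl.wait(.2)
f2=ctrl.grab_frame("wrist"); print(ctrl.current_time_s(),ctrl.current_position(),pose(b,.2,.7)[0])
print(f2['mtx'])
pickle.dump((f1,f2),open('f1.pkl','wb'))
for f,p,n in ((f1,i,'i'),(f2,b,'b')):
    cv2.imwrite(f'pics/w{n}.png',crop(f,0,0,560,420,1.4,p,True))
```

```text
2.0833 [ 0.39508134 -0.23669061  0.27117256] [ 0.39514707 -0.23621689  0.27117642]
4.0583 [0.41986299 0.22848032 0.27106697] [0.41950207 0.22922798 0.27117642]
[[325.1922621    0.         283.39733033]
 [  0.         325.1922621  211.2867976 ]
 [  0.           0.           1.        ]]
```

View pics/wb.png

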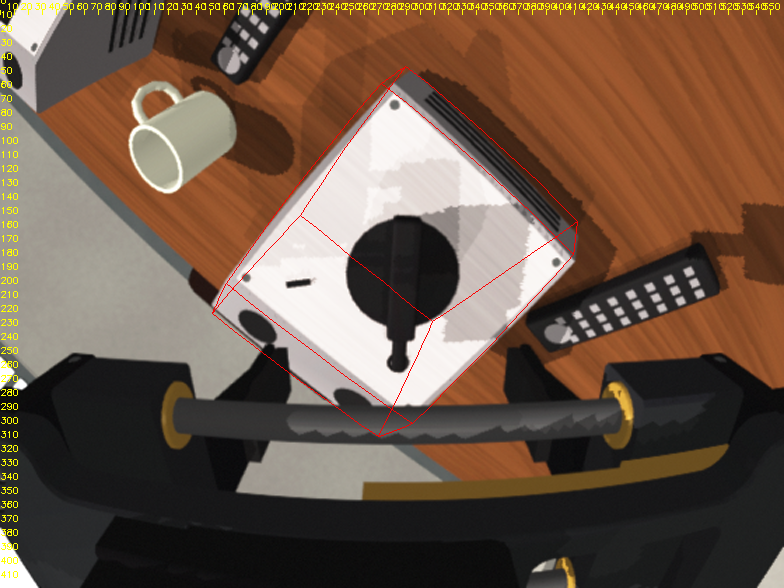

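View pics/wi.png

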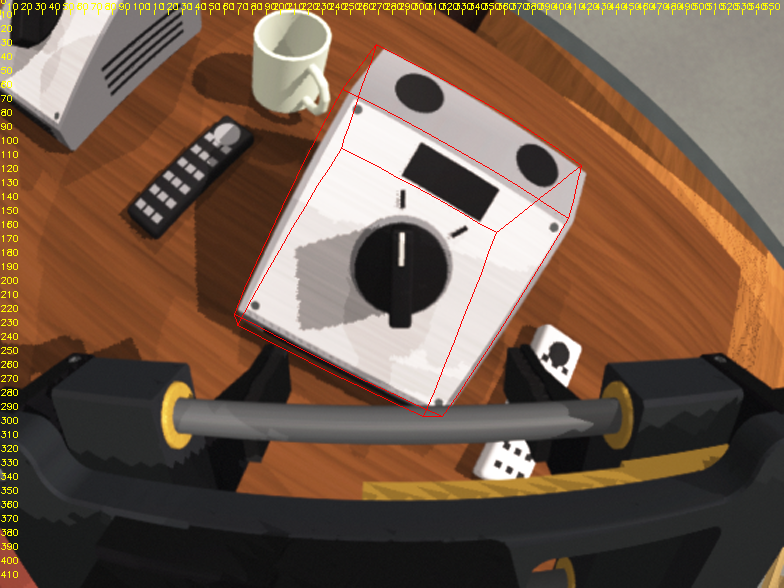

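```bash
cat >> h.py <<'E'
def feat(p,kind):
    F,o=face(p); r,h,hb,a,pts=(.042,.021,.051,.7,[(-.045,-.01),(.04,-.01),(.04,-.005),(.066,-.005),(.066,.005),(.04,.005),(.04,.01),(-.045,.01),(-.045,-.01)]) if kind=='b' else (.035,.018,.048,.5,[(-.035,-.008),(.035,-.008),(.035,.008),(-.035,.008),(-.035,-.008)])
    t=np.linspace(0,2*np.pi,60); C=np.c_[r*np.cos(t),r*np.sin(t),0*t+h]
    c,s=np.cos(a),np.sin(a); B=np.array([(c*x-s*y,s*x+c*y,hb) for x,y in pts])
    sq=np.array([(.1,.1,0),(.1,-.1,0),(-.1,-.1,0),(-.1,.1,0),(.1,.1,0)])
    return [o+X@F.T for X in (C,B,sq)]
E
python3 - <<'E'
from h import *
import pickle
b,i=pickle.load(open('p.pkl','rb')); f1,f2=pickle.load(open('f1.pkl','rb'))
T=[]
for f,p,n,u0,v0 in ((f2,b,'b',220,130),(f1,i,'i',220,130)):
    im=crop(f,u0,v0,133,150,3)
    for X in feat(p,n): cv2.polylines(im,[((proj(f,X,True)-[u0,v0]+.5)*3).astype(int).reshape(-1,1,2)],False,(0,0,255),1)
    T.append(im)
cv2.imwrite('pics/near.png',np.hstack(T))
for n,f,p in (('b',f2,b),('i',f1,i)): print(n,[proj(f,X,True)[:4 if len(X)<9 else 8].round(1).tolist() for X in feat(p,n)[1:]])
E
```

```text
b [[[273.1, 155.1], [274.0, 243.2], [279.2, 243.2], [279.4, 267.2], [289.4, 267.2], [289.5, 243.2], [294.7, 243.2], [295.3, 155.0]], [[294.1, 302.3], [161.0, 202.2], [272.2, 58.8], [409.1, 181.1]]]
i [[[291.3, 235.9], [291.7, 164.2], [274.2, 164.2], [274.8, 235.9]], [[244.4, 63.1], [405.6, 155.5], [315.5, 297.3], [166.7, 223.9]]]
```

View pics/near.png

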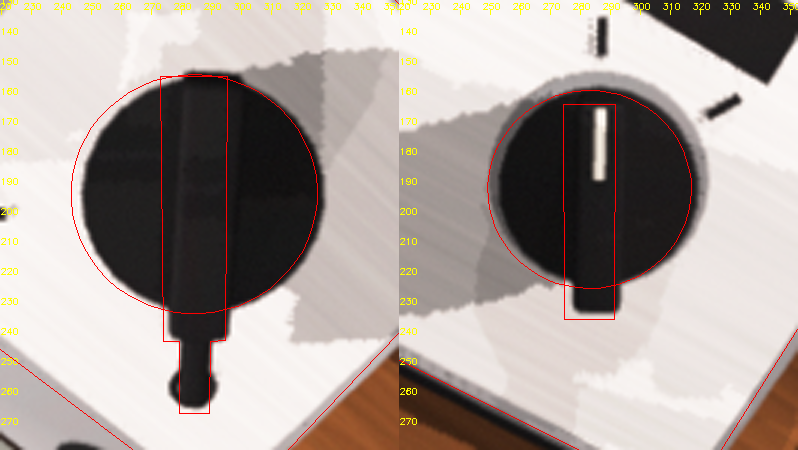

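```bash
cat > jf.py <<'E'
from h import *
import pickle
fs,fd=pickle.load(open('f0.pkl','rb')); f1,f2=pickle.load(open('f1.pkl','rb')); b0,i0=pickle.load(open('p.pkl','rb'))
def fc(x,y,h,a=0): # face coords -> unit coords
    F,o=face([0,0,0]); c,s=np.cos(a),np.sin(a); return tuple(o+F@[c*x-s*y,s*x+c*y,h])
O=[('b','s',fs,dict(rbr=(334.5,238.2),rtr=(343.8,197.8),rtl=(387.5,172.5),stl=(372.2,164.5),rbl=(377.8,215.5),ftr=(288.5,193.5),fbr=(287.5,205.5)),1.5),
('b','d',fd,dict(rbl=(205.2,331.2),fbl=(306.8,336.2),ftl=(306.8,323.2),stl=(228.2,281.2),rtl=(197.5,279.2),rtr=(209.5,220.5),str=(236.2,219.2),ftr=(308.5,257.8)),1.5),
('i','s',fs,dict(rbr=(194.2,305.5),rtr=(189.2,261.2),rtl=(255.5,223.5),rbl=(255.8,266.2),stl=(242.2,211.2),str=(173.8,246.2),ftr=(149.8,246.5),fbr=(152.5,257.8)),1.5),
('i','d',fd,dict(rbl=(251.2,207.5),fbl=(326.2,209.2),ftl=(326.5,196.2),stl=(271.8,163.5),rtl=(247.2,162.8),rtr=(250.5,129.2),str=(270.2,129.8),ftr=(320.5,160.5)),1.5),
('b','w',f2,{fc(0,0,.021):(287,193.8),fc(.066,0,.051,.7):(283.8,265.5),fc(-.045,0,.051,.7):(289.8,153.8)},.5),
('b','w',f2,dict(ftr=(278.8,62.4),ftl=(409.5,186.6)),2),
('i','w',f1,{fc(0,0,.018):(285.3,192.5),fc(-.035,0,.048,.5):(285.5,234.2)},.5),
('i','w',f1,dict(stl=(248,62.4),str=(406.6,155.2),ftl=(172.4,222.4),ftr=(315.2,291)),1.5)]
def res(x,full=False):
    P={'b':x[:3],'i':x[3:6]}; T={'s':x[6:9],'d':x[9:12],'w':x[12:15]}; out=[]
    for n,c,f,d,sg in O:
        g=dict(f); g['tvec']=np.ravel(f['tvec'])+T[c]
        out.append((proj(g,world(P[n],[V[k] if isinstance(k,str) else k for k in d]),c=='w')-np.array(list(d.values())))/sg)
    if full: return out
    return np.concatenate([o.ravel() for o in out]+[x[6:]/.002])
s=least_squares(res,np.r_[b0,i0,np.zeros(9)],loss='soft_l1',x_scale=np.r_[[.01,.01,.02]*2,[.002]*9])
print(s.x[:3],s.x[3:6],'\ncam mm',(s.x[6:]*1e3).round(1), 'shift',s.x[:3]-b0,s.x[3:6]-i0)
for o,r in zip(O,res(s.x,True)): 
    if o[1]=='w': print(o[0],(r*o[4]).round(1).tolist())
C=np.linalg.inv(s.jac.T@s.jac); print('sd',np.sqrt(np.diag(C))[:6])
pickle.dump((s.x[:3],s.x[3:6],s.x[12:15]),open('p2.pkl','wb'))
E
python3 jf.py
```

```text
[0.56218162 0.24023747 0.04390367] [ 0.53961056 -0.22031878  0.11922804] 
cam mm [ 1.7 -1.   0.6  0.3 -0.6  0.4  0.8 -1.8  2.3] shift [-1.72473844e-03  3.14871774e-05 -3.19730404e-02] [ 0.00072328 -0.00176168 -0.0030185 ]
b [[-0.0, 0.2], [2.1, -0.1], [-0.7, 0.2]]
b [[-0.6, -5.1], [0.5, -4.1]]
i [[0.1, -0.2], [-0.1, 0.1]]
i [[-0.6, 0.5], [0.3, -0.2], [-3.0, -0.1], [1.9, 4.8]]
sd [0.00110269 0.00114319 0.00908051 0.00083381 0.00117951 0.00566835]
```

Run:
```python
from h import *; from bench import ctrl
import pickle
b,i,tw=pickle.load(open('p2.pkl','rb')); b[2]=.037; pickle.dump((b,i,tw),open('p2.pkl','wb'))
ctrl.let_go()
P,o=pose(b,.075,.7,1); ctrl.move_to(*pose(b,.12,.7,1)); ctrl.move_linear(P,o,rate=.08); ctrl.wait(.2)
f=ctrl.grab_frame("wrist"); print(ctrl.current_time_s(),ctrl.current_position()-P,ctrl.current_ft_force(),ctrl.current_gripper_width())
pickle.dump(f,open('f3.pkl','wb'))
f['tvec']=np.ravel(f['tvec'])+tw
im=crop(f,150,100,266,200,3)
for X in feat(b,'b'): cv2.polylines(im,[((proj(f,X,True)-[150,100]+.5)*3).astype(int).reshape(-1,1,2)],False,(0,0,255),1)
cv2.imwrite('pics/nb.png',im)
```

```text
5.65 [0.00010153 0.00018671 0.0006173 ] [ 1.21596475 -0.11900806 -1.23798136] 0.9992706798021994
```

View pics/nb.png

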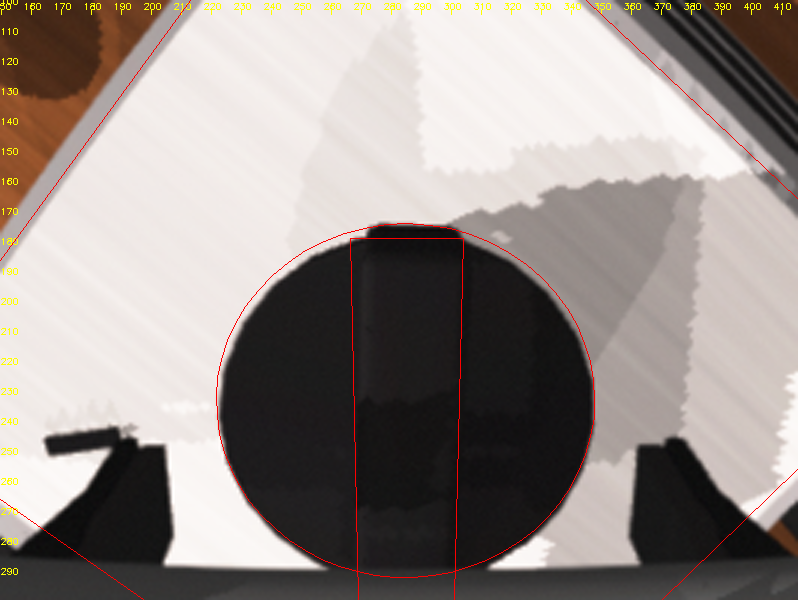

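Run:
```python
from h import *; from bench import ctrl
import pickle
b,i,tw=pickle.load(open('p2.pkl','rb'))
F,o=face(b); n=F[:,2]
def rep(t):
    f=ctrl.current_ft_force(); print(t,round(ctrl.current_time_s(),2),'h',round(1e3*(ctrl.current_position()-o)@n,1),'lat',(1e3*(ctrl.current_position()-o)@F[:,:2]).round(1),'F face',(np.array(f)@F).round(1),'w',round(ctrl.current_gripper_width()*87,1),'q6',round(ctrl.current_qpos()[5],3),'M',(np.array(ctrl.current_moment())@F).round(2))
ctrl.move_linear(pose(b,.043,.7,1)[0],rate=.05); ctrl.wait(.2); rep('down')
ctrl.clamp(); ctrl.wait(.2); rep('clamp')
for h in (.039,.036,.033,.031,.029,.028,.027,.026):
    ctrl.move_linear(pose(b,h,.7,1)[0],rate=.04); ctrl.wait(.1); rep(h)
    if (np.array(ctrl.current_ft_force())@n)>22: break
```

```text
down 6.64 h 43.3 lat [0.3 0.1] F face [-0.1  0.4 -0.2] w 87.0 q6 -1.566 M [ 0.09  0.22 -0.03]
clamp 7.93 h 43.0 lat [-0.6  0.4] F face [-2.7  2.9  3.3] w 20.1 q6 -1.566 M [ 0.56  0.68 -0.14]
0.039 8.28 h 39.2 lat [-0.6  0.4] F face [-3.2  2.8  5.8] w 20.0 q6 -1.562 M [ 0.54  0.82 -0.14]
0.036 8.63 h 36.2 lat [-0.6  0.4] F face [-4.3  1.9  8.7] w 20.1 q6 -1.559 M [ 0.49  0.88 -0.15]
0.033 8.98 h 33.3 lat [-0.6  0.4] F face [-3.9  3.   9.9] w 19.8 q6 -1.556 M [ 0.36  0.92 -0.1 ]
0.031 9.33 h 31.3 lat [-0.6  0.4] F face [-4.5  1.9 11.5] w 19.6 q6 -1.554 M [ 0.36  0.99 -0.13]
0.029 9.68 h 29.9 lat [-0.3  0.6] F face [-5.7  0.8 21.4] w 20.4 q6 -1.552 M [ 0.38  1.32 -0.22]
0.028 10.03 h 29.3 lat [-0.1  0.8] F face [-8.   0.4 29.9] w 19.4 q6 -1.55 M [ 0.32  1.59 -0.24]
```

```bash
cat >> h.py <<'E'
def rep(ctrl,p,t):
    F,o=face(p); d=ctrl.current_position()-o; xt=R.from_rotvec(ctrl.current_ee_rot()).as_matrix()[:,0]@F
    print(t,round(ctrl.current_time_s(),2),'pos',(1e3*d@F).round(1),'F',(np.array(ctrl.current_ft_force())@F).round(1),'w',round(ctrl.current_gripper_width()*87,1),'ang',round(float(np.arctan2(xt[1],xt[0])),3),'M',(np.array(ctrl.current_moment())@F).round(2))
E
python3 - <<'E'
from h import *; from bench import ctrl
import pickle
b,i,tw=pickle.load(open('p2.pkl','rb')); F,o=face(b)
for a in (.5,.25,0,-.25,-.5,-.6,-.65,-.7,-.73,-.76):
    ctrl.move_to(*pose(b,.0285,a,1)); ctrl.wait(.1); rep(ctrl,b,a)
    if abs((np.array(ctrl.current_moment())@F)[2])>2 or np.linalg.norm(ctrl.current_ft_force())>60: print('stop');break
E
```

```text
0.5 10.44 pos [-0.2  0.8 29.4] F [-6.5  1.9 20.7] w 20.1 ang -2.642 M [ 0.45  1.25 -0.11]
0.25 10.89 pos [-0.3  1.  29.4] F [-6.7  3.8 20.5] w 19.6 ang -2.892 M [ 0.61  1.29 -0.09]
0 11.34 pos [-0.2  1.2 29.4] F [-6.9  4.2 19.8] w 19.6 ang 3.141 M [ 0.71  1.27 -0.14]
-0.25 11.79 pos [-0.2  1.3 29.4] F [-6.2  6.2 19.8] w 20.1 ang 2.891 M [ 0.85  1.3  -0.11]
-0.5 12.24 pos [-0.2  1.4 29.4] F [-6.5  6.8 19. ] w 19.5 ang 2.641 M [ 0.94  1.31 -0.15]
-0.6 12.59 pos [-0.1  1.5 29.4] F [-6.9  6.2 19.1] w 19.9 ang 2.541 M [ 0.88  1.26 -0.1 ]
-0.65 12.94 pos [-0.1  1.6 29.4] F [-6.1  6.5 18.2] w 19.7 ang 2.491 M [ 0.89  1.3  -0.04]
-0.7 13.29 pos [-0.1  1.6 29.4] F [-6.3  6.3 18.1] w 19.8 ang 2.442 M [ 0.94  1.24 -0.09]
-0.73 13.64 pos [-0.1  1.5 29.4] F [-6.5  6.7 17.5] w 19.9 ang 2.413 M [0.96 1.26 0.4 ]
-0.76 13.99 pos [ 0.1  1.5 29.4] F [-5.2  6.2 16.7] w 19.6 ang 2.384 M [0.93 1.19 0.63]
```

Run:
```python
from h import *; from bench import ctrl
import pickle
b,i,tw=pickle.load(open('p2.pkl','rb')); F,o=face(b)
ctrl.move_linear(pose(b,.0415,-.76,1)[0],rate=.04); ctrl.wait(.2); rep(ctrl,b,'up')
ctrl.let_go(); ctrl.wait(.1); rep(ctrl,b,'open')
P,_=pose(b,.2,-.76,1); ctrl.move_linear(P,rate=.15); ctrl.wait(.2); rep(ctrl,b,'away')
f=ctrl.grab_frame("wrist"); f['tvec']=np.ravel(f['tvec'])+tw
im=crop(f,220,100,133,190,3); 
for X in feat(b,'b')[:1]: cv2.polylines(im,[((proj(f,X,True)-[220,100]+.5)*3).astype(int).reshape(-1,1,2)],False,(0,0,255),1)
cv2.imwrite('pics/on.png',im)
# start unit
ctrl.move_to(*pose(i,.2,.5)); ctrl.move_linear(pose(i,.075,.5)[0],rate=.12); ctrl.wait(.2)
f=ctrl.grab_frame("wrist"); f['tvec']=np.ravel(f['tvec'])+tw
im2=crop(f,205,130,160,190,3)[:570,:480]
for X in feat(i,'i'): cv2.polylines(im2,[((proj(f,X,True)-[205,130]+.5)*3).astype(int).reshape(-1,1,2)],False,(0,0,255),1)
rep(ctrl,i,'at knob')
H=np.hstack([im,im2]); s=800/H.shape[1]; cv2.imwrite('pics/on_knob.png',cv2.resize(H,None,fx=s,fy=s,interpolation=cv2.INTER_AREA)); print(s)
```

```text
up 14.67 pos [-0.1  1.5 41.6] F [-2.1  8.9  0.2] w 19.7 ang 2.383 M [1.38 0.63 0.5 ]
open 16.04 pos [-0.   0.  41.5] F [ 0.9 -0.3  0.1] w 87.1 ang 2.382 M [-0.04  0.25 -0.07]
away 17.45 pos [ -0.6  -0.3 199.3] F [-0.3  1.1 -0.4] w 87.0 ang 2.382 M [0.03 0.26 0.01]
at knob 20.7 pos [ 0.3 -0.4 75.5] F [ 0.6 -0.1 -0.4] w 87.6 ang 0.5 M [ 0.03  0.31 -0.01]
0.9101251422070534
```

View pics/on_knob.png

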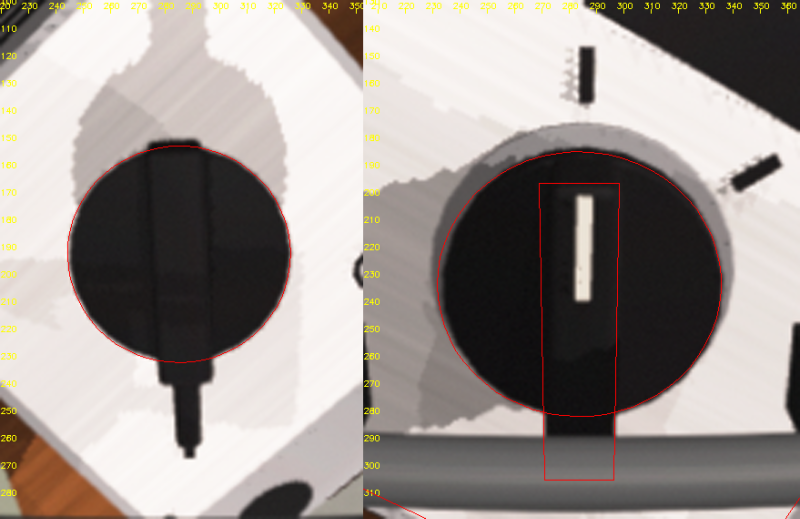

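Run:
```python
from h import *; from bench import ctrl
import pickle
b,i,tw=pickle.load(open('p2.pkl','rb')); F,o=face(i); h=.0395
ctrl.move_linear(pose(i,h,.5)[0],rate=.05); ctrl.wait(.2); rep(ctrl,i,'down')
ctrl.clamp(); ctrl.wait(.2); rep(ctrl,i,'clamp')
for a in (.25,0,-.25,-.4,-.48,-.52,-.55,-.58,-.61):
    ctrl.move_to(*pose(i,h,a)); ctrl.wait(.1); rep(ctrl,i,a)
    if abs((np.array(ctrl.current_moment())@F)[2])>1.0 or np.linalg.norm(ctrl.current_ft_force())>60: print('stop');break
ctrl.wait(.9); rep(ctrl,i,'held')
```

```text
down 21.76 pos [ 0.3 -0.3 39.8] F [-0.3 -0.2  1.2] w 87.1 ang 0.5 M [-0.01  0.31 -0.03]
clamp 23.1 pos [ 0.7 -1.3 39.7] F [ 1.4 -4.  -4.4] w 16.1 ang 0.499 M [-0.8  -0.02 -0.31]
0.25 23.55 pos [ 0.7 -1.2 39.7] F [ 2.2 -3.4 -4.4] w 16.2 ang 0.25 M [-0.75 -0.1   0.08]
0 24.0 pos [ 0.7 -1.1 39.7] F [ 2.4 -4.2 -5.3] w 16.0 ang 0.004 M [-0.75 -0.17  0.11]
-0.25 24.45 pos [ 0.7 -1.  39.7] F [ 2.  -3.7 -4.3] w 16.1 ang -0.246 M [-0.72 -0.17  0.19]
-0.4 24.82 pos [ 0.7 -0.9 39.7] F [ 3.1 -2.  -5.4] w 15.6 ang -0.396 M [-0.67 -0.25  0.2 ]
-0.48 25.17 pos [ 0.7 -0.9 39.7] F [ 2.5 -2.7 -4.6] w 15.6 ang -0.476 M [-0.72 -0.26  0.1 ]
-0.52 25.52 pos [ 0.7 -0.8 39.7] F [ 1.8 -2.6 -5.5] w 15.7 ang -0.516 M [-0.72 -0.28  0.2 ]
-0.55 25.87 pos [ 0.6 -0.8 39.8] F [ 3.3 -2.2 -4.9] w 15.9 ang -0.545 M [-0.7  -0.2   0.66]
-0.58 26.22 pos [ 0.5 -0.6 39.8] F [ 2.7 -5.1 -1.6] w 16.4 ang -0.577 M [-0.8  -0.09  0.76]
-0.61 26.57 pos [ 0.3 -0.5 39.8] F [ 2.  -3.9  1.3] w 16.8 ang -0.609 M [-0.8   0.17  0.6 ]
held 27.47 pos [ 0.3 -0.5 39.7] F [ 0.8 -5.   2.9] w 16.9 ang -0.61 M [-0.94  0.18  0.61]
```

Run:
```python
from h import *; from bench import ctrl
import pickle
b,i,tw=pickle.load(open('p2.pkl','rb'))
ctrl.let_go(); ctrl.wait(.3); rep(ctrl,i,'open')
ctrl.move_linear(pose(i,.2,-.6)[0],rate=.15); ctrl.wait(.3); rep(ctrl,i,'away')
f=ctrl.grab_frame("wrist"); g=ctrl.grab_frame("side")
H=np.hstack([cv2.resize(f['img'],(400,300)),cv2.resize(g['img'],(400,300))]); H=np.vstack([H,cv2.resize(g['img'][210:345,170:350],(400,300)).repeat(1,1) if 0 else np.hstack([cv2.resize(g['img'][205:345,180:367],(400,300)),cv2.resize(f['img'][90:270,190:430],(400,300))])])
cv2.imwrite('pics/end.png',H[:,:,::-1])
```

```text
open 29.08 pos [ 0.  -0.  39.5] F [-0.8 -0.6  0.3] w 87.3 ang -0.61 M [ 0.02  0.34 -0.09]
away 30.6 pos [ -0.2   0.3 199.6] F [ 0.1 -0.5  0.1] w 86.8 ang -0.61 M [ 0.03  0.35 -0.02]
```

View pics/end.png

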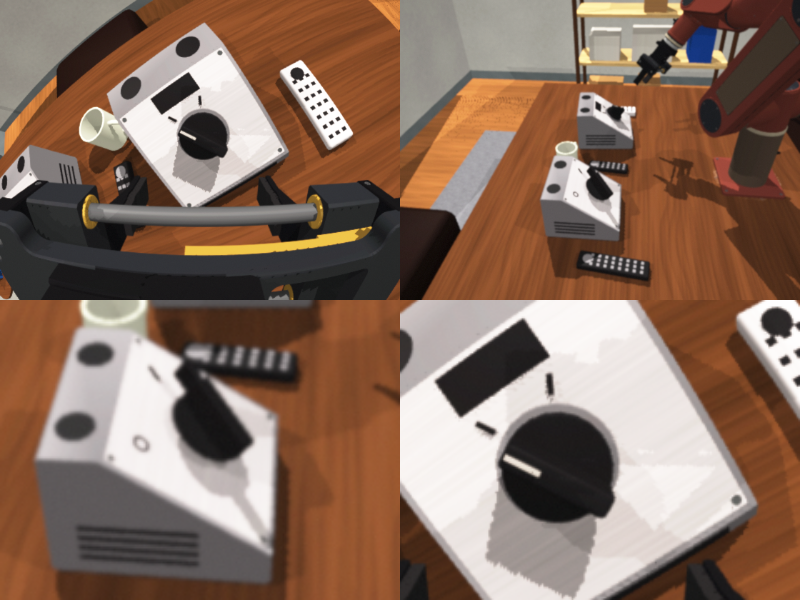

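The knob's white pointer is back at its rest mark (lower right tile, about 520,465). The isolator nose points at the ON line (lower left, about 185,370). The remotes and the mug are where they were.

```bash
python3 -c "
from bench import ctrl
print(ctrl.hand_in())"
```

```text
the job is handed in; nothing more can be done
None
```

The job is handed in (no verdict shown): the isolator was pushed in, turned to ON and sprang back out, then the start knob was held at its stop for over half a second and sprang back, with the remotes and mug not moved, in about 31 s.

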